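# Slide the disc carrier under the height gauge

### The job

Check the stamped disc: push the black carrier that holds it along the table with the fingertips, in through the blue flared entry and under the low yellow bridge of the gauge, until it is fully home against the end stop, then press the green button on the gauge fully down to log the reading and move clear. Keep the carrier flat on the table, never lifting or tipping it, and keep the disc seated in its nest; do not press the button before the carrier is home, and leave everything else on the bench alone.

Things in the scene. Friction and masses are not known exactly. Their poses are not given: they have to be found in the camera images.
- gauge: Height gauge fixed to the table. Origin: on the table, below the middle of its bridge. x = direction in which the carrier is pushed, z up. Two aluminium guide rails 20 mm high run along x from x = -32 mm to the stop, inner faces at y = +/-35 mm: a lane 70 mm wide, its floor the bare table. The foot with the button lies outside the lane, on the -y side, 98 mm from the lane's middle.
- bridge (a point): Middle of the underside of the yellow bridge, 20 mm above the table. The bridge spans the lane, is 40 mm deep along the lane, and its top is 36 mm above the table, with a flat dial on it up to 43 mm.
- entry (a point): Point on the table in the middle of the open entry, at gauge x = -60 mm: here the two blue guides, 16 mm high, are about 104 mm apart (their tips, 5 mm farther out, 112 mm); from here they narrow to the lane at gauge x = -32 mm.
- stop (a point): Point on the table in the middle of the face of the dark end stop, at gauge x = +60 mm; the stop is 20 mm high and closes the lane.
- carrier: Black plate loose on the table before the entry, 120 mm long (its x), 64 wide (y), 14 high, 0.16 to 0.31 kg; starts askew by up to 0.25 rad and up to 25 mm to one side. Origin: centre of its underside. 17 mm high with the disc: 3 mm to spare under the bridge. Home, its origin and x axis match the gauge's, its front edge is at the stop and its rear edge still outside, at entry.
- carrier_hole0 (a point): Centre of the mouth of the carrier's round nest, at the middle of the carrier's top face, 14 mm above its underside; nest 46 mm across and 4 mm deep.
- disc: Stamped steel disc with brass spokes, diameter 44, 7 mm thick, about 0.07 kg, lying loose in the carrier's nest and standing 3 mm proud of it. Origin: centre of its underside.
- button (a joint): Green push button of the gauge: 0 = released, 0.006 m = fully down; a spring returns it, fully down takes 5 N.
- button_top (a point): Centre of the top face of the green button (28 mm across), pressed straight down; 28 mm above the table; its black housing is 44 mm across and 18 mm high above the table.
- spare: Bystander: spare empty carrier, same black plate 120 x 64 x 14 mm with an empty round nest.
- disc_a: Bystander: loose stamped disc, diameter 44, 7 mm thick, flat on the table.
- disc_b: Bystander: second loose stamped disc, diameter 44, 7 mm thick, flat on the table.
- ring_gauge: Bystander: steel ring, outer diameter 60, 16 mm high.
- pin_gauge: Bystander: upright brass pin, diameter 24, 50 mm high.
- driver: Bystander: screwdriver with red handle, 180 mm long, lying.
- marker: Bystander: small closed jar with blue cap, diameter 44, 90 mm high.
Mind the look-alikes: they are no part of the job. Leave any pink or purple look-alike of the carrier alone.

How it is judged (in metres and radians):
On the way, in this order (a step that is already met when the one before it is completed fails the run):
1. the carrier is fully home under the bridge with the disc in its nest (x of carrier in the frame of gauge between -0.004 and 0.004 m and y of carrier in the frame of gauge between -0.006 and 0.006 m and height (world z) of carrier below 0.003 m and angle between carrier's own z axis and vertical below 0.05 rad and angle between the x axis of carrier and the x axis of gauge, either way round below 0.08 rad and distance between disc and carrier_hole0 below 0.01 m), for 0.2 s.
2. the green button is pressed down (value of joint button above 0.0045 m), for 0.05 s.
At the end, for the whole second after the job is handed in: The carrier lies flat and still, its origin within 4 mm of home along the lane and 6 mm across it, square within 0.08 rad, the disc seated in its nest (origin within 10 mm of the nest's mouth), the button pressed after that (at least 4.5 mm) and released again (under 2 mm) (all of step 1 and linear speed of carrier below 0.01 m/s and value of joint button below 0.002 m); the robot touches nothing.
It fails at once if the carrier is lifted (its underside centre more than 6 mm above the table) (height (world z) of carrier above 0.006 m).
It fails at once if the carrier is tipped (more than 0.12 rad) (angle between carrier's own z axis and vertical above 0.12 rad).
It fails at once if the disc leaves its nest (distance between disc and carrier_hole0 above 0.015 m).
It fails at once if the button is pressed before the carrier is home (value of joint button above 0.003 m and x of carrier in the frame of gauge below -0.006 m).
It fails at once if a bystander is moved more than 20 mm (distance of any of spare, disc_a, disc_b, ring_gauge, pin_gauge, driver, marker from where it was at the start of the episode above 0.02 m).
It also fails if it takes over 58 s, if anything falls off the work surface, if the arm or the gripper's body presses on something with over 40 N, if the wrist force passes 120 N, or if a joint passes its speed limit or range.

### The arm

A 6-joint arm with a two-finger parallel gripper is mounted at the origin on the work surface. World frame = base frame: x ahead of the robot, y to its left, z up, the work surface at z = 0. Lengths are in mm, angles in rad, forces in N, time in s.
With the tool pointing down it reaches from about 375 to 900 mm from the base axis. Payload 3.1 kg.
Tool frame: the origin (TCP) lies between the finger pads; the fingertips stand 17 mm ahead of it and the grasp point (between the pads) lies 2 mm behind it; z points along the fingers, y is the line along which they close (so a half turn about z gives the same grasp; the last joint's range is limited). The gripper opens to 85 mm and grips with 20 to 120 N. Pads are 22 mm wide; open, the fingers measure 114 mm over their backs; the gripper's body (76 mm by 85 mm) begins 54 mm behind the grasp point. The pads swing forward as they close: fully open they stand 13 mm farther back than shut.
Start: joints at [0.955, 0.527, 1.433, -0, 1.181, -0.178], TCP at [264.926, 566.049, 248.31] pointing down, gripper open.
Joint ranges: [-3.08, 3.08], [-0.75, 2.2], [0.22, 2.44], [-1.43, 4.57], [0, 2.65], [-2.85, 2.85]. Speed limits (rad/s): [2.79, 2.79, 3.14, 3.14, 3.14, 3.14].

### API

Orientations are given as a rotation vector (axis times angle).
In Python, from plant import r gives the robot as it stands.
- The arm moves only by the tool move_arm, never from a script. Its argument "rows" is a list of rows, each a list of 6 numbers: the shift along the tool's x, y, z in units of 40 mm (1.0 is 40 mm), then the turn, a rotation vector about the tool's x, y, z in rad. A call has 1 to 5 rows; each row is the pose to reach, as a shift and turn from the pose commanded when the call began, along the tool's axes at that moment; what a row does not reach only later rows make up. A row lasts 1/8 s, in which the tool goes at most 62.5 mm and 10.7 degrees, less where a joint would pass 70% of its speed; a pose out of reach is approached as far as the arm can. A call with a gripper value outside its range is refused whole. "jaw" is the gripper's target within -1 to 1 (fully open at 1, half-way at 0, shut at -1), set as the call begins (left out, the last holds). The fingers move at their own pace and stop on an object; "force" is the grip in N (left out, the last holds). Time passes only in rows, so rows that repeat a pose let the fingers close. It gives the time, the measured TCP pose, the force, the opening and the grip force at its end, in the units of the state.
- r.get_state(): the state, without advancing time (a new reading comes with each control period).
- r.capture(name): name is "scene" or "top"; returns the picture (420x560x3 uint8, red, green, blue); there is no depth.
- r.get_calibration(name): a dict with "K" (3x3 intrinsics, pixels), "extrinsics" (4x4, takes a point from camera to world coordinates). Camera axes: x right, y down, z forward; pixel columns grow to the right and rows downward; lengths in mm; the calibration is good to about 2 mm. A picture is of the moment at which its call begins. get_calibration takes no time and is no camera call.
- r.job_done(): hands the job in; it is judged then, once.
The state is a dict: "clock": time; "qpos": joint angles; "joint_velocities": joint speeds; "tau": joint torques, N m; "ee_pos": TCP position; "ee_rot": TCP orientation; "wrist_force": force on the tool from outside, world axes, zero at the start; "wrist_torque": the same for the moment, N m; "width": opening from 0.0 (shut) to 1.0 (fully open); "finger_force": force on a finger pad.
Only numpy, scipy, OpenCV 4.12 (cv2) and the standard library are available. Lean on these libraries where they do the work, as an engineer would, in place of code of your own. Each camera call takes 0.05 s, during which the arm holds its last target. There are 200 camera calls.

## Working session

There is one attempt and no reset: what is moved stays moved. The work goes in short steps, Python scripts to look and compute and a tool call to move; the robot and the scene stay as the last step left them, time stands still between calls to the robot, and variables do not carry over. Pictures are saved under pics/ and viewed, at most 10 in all, crops included, and the job is handed in when it is done.

Besides the shell and the picture viewer there is one more tool, called after "Request:" as a command line: name --pt "numbers of a row" for each row, then --argument value for the rest. move_arm: Moves the arm, as the interface text tells. Its arguments: {"type":"object","properties":{"rows":{"type":"array","items":{"type":"array","items":{"type":"number"}}},"jaw":{"type":"number"},"force":{"type":"number"}},"required":["rows"]}

```bash
mkdir -p pics; ls; python3 - <<'E'
from plant import r
import cv2
for n in("top","scene"):
    cv2.imwrite(f"pics/{n}0.png",r.capture(n)[:,:,::-1]); c=r.get_calibration(n);print(c["K"],c["extrinsics"])
print(r.get_state())
E
```

```text
pics
[[490.97542845   0.         283.26621569]
 [  0.         490.97542845 209.81269864]
 [  0.           0.           1.        ]] [[ 8.15943658e-02 -9.75537352e-01  2.04130433e-01  3.50901232e+02]
 [-9.96664016e-01 -7.94969994e-02  1.84679762e-02 -1.74311429e+02]
 [-1.78844365e-03 -2.04956340e-01 -9.78769483e-01  1.01771478e+03]
 [ 0.00000000e+00  0.00000000e+00  0.00000000e+00  1.00000000e+00]]
[[384.16731753   0.         276.98369155]
 [  0.         384.16731753 209.9698316 ]
 [  0.           0.           1.        ]] [[ 1.51391973e-01  5.39456820e-01 -8.28291500e-01  1.38570307e+03]
 [ 9.88407362e-01 -7.29003255e-02  1.33178190e-01 -2.91602181e+02]
 [ 1.14611628e-02 -8.38851525e-01 -5.44239617e-01  6.08434188e+02]
 [ 0.00000000e+00  0.00000000e+00  0.00000000e+00  1.00000000e+00]]
{'clock': 0.1, 'qpos': array([ 9.54513597e-01,  5.28392703e-01,  1.43377744e+00,  1.85918534e-05,
        1.18142915e+00, -1.78507178e-01]), 'joint_velocities': array([ 1.66721174e-03, -1.31034105e-03, -3.51228526e-03,  8.84855360e-05,
        7.35320748e-04,  3.98278393e-04]), 'tau': array([-1.20401660e-04, -4.43300807e+01, -1.78586859e+01, -2.05344636e-04,
        3.89420602e-03,  2.58455060e-05]), 'ee_pos': array([264.56285427, 565.55968757, 247.41843557]), 'ee_rot': array([-6.82016698e-01, -3.06585563e+00,  2.89520343e-03]), 'wrist_force': array([0.08026287, 0.19238099, 0.09426981]), 'wrist_torque': array([-0.01974032, -0.00934346, -0.02330562]), 'finger_force': 0.0, 'width': 1.001069832382304}
```

View pics/top0.png

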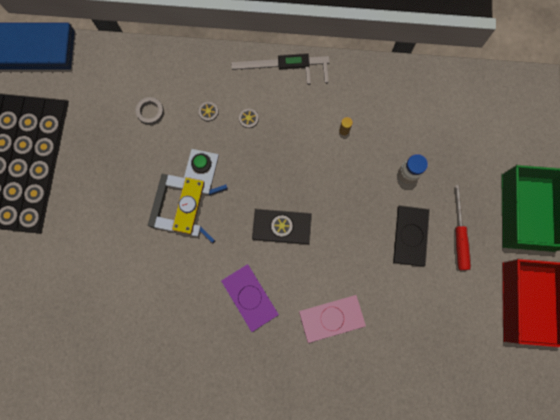

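View pics/scene0.png

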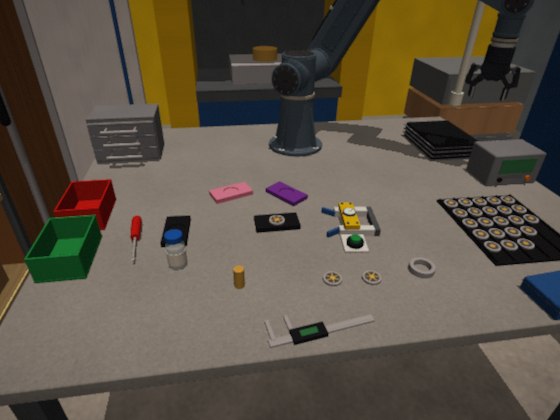

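The carrier candidates in the top view are:
- Black plate with a disc at (282,226).
- Empty black spare at (411,236).
- Purple plate at (250,297).
- Pink plate at (332,318).

Only the plate at (282,226) is black and holds a disc in front of the blue entry. The gauge is at (187,205), its button at (201,162). I'll confirm with an enlarged crop.

```bash
python3 - <<'E'
import cv2
i=cv2.imread("pics/top0.png")[140:260,140:320]
i=cv2.convertScaleAbs(i,alpha=1.8,beta=10)
cv2.imwrite("pics/crop0.png",cv2.resize(i,None,fx=4.4,fy=4.4,interpolation=cv2.INTER_CUBIC))
E
```

```text
(no output)
```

View pics/crop0.png

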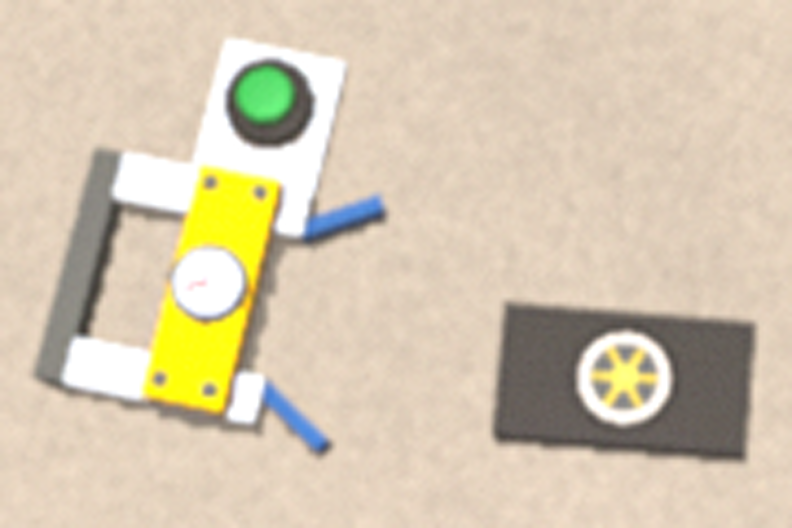

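```bash
cat >h.py <<'E'
import numpy as np
from plant import r
C=r.get_calibration("top")
def px2w(u,v,z):
    d=C["extrinsics"][:3,:3]@np.linalg.solve(C["K"],[u,v,1.]);o=C["extrinsics"][:3,3]
    return (o+d*(z-o[2])/d[2])[:2]
def crop(x,y,z,s=4.4,x0=140,y0=140): return px2w((x+.5)/s-.5+x0,(y+.5)/s-.5+y0,z)
E
python3 - <<'E'
from h import *
np.set_printoptions(precision=1,suppress=True)
P=lambda n,x,y,z:print(n,crop(x,y,z))
P("dial",208,283,43);P("button",266,95,28)
b=[crop(*p,36) for p in((203,168),(281,182),(225,412),(146,398))];B=np.mean(b,0)
print("bridge",np.array(b),B)
print("yaw",np.arctan2(*(b[0]-b[1]+b[3]-b[2])[::-1]),np.arctan2(*(b[2]-b[1]+b[3]-b[0])[::-1])-np.pi/2)
P("stop",120,155,20);P("stop",65,385,20)
P("tipT",382,210,0);P("tipB",324,452,0);P("tipT",380,200,16);P("tipB",327,443,16)
c=np.array([crop(*p,14) for p in((506,303),(754,324),(745,458),(496,438))]);print("car",c,c.mean(0))
print(np.arctan2(*(c[0]-c[1]+c[3]-c[2])[::-1]), np.linalg.norm(c[0]-c[1]),np.linalg.norm(c[0]-c[3]))
P("disc",625,378,17)
from scipy.spatial.transform import Rotation as R
print(R.from_rotvec(r.get_state()["ee_rot"]).as_matrix())
E
```

```text
dial [550.4  40.5]
button [647.2  27.3]
bridge [[606.8  51.1]
 [603.   13.7]
 [492.2  26.8]
 [495.7  63.9]] [549.4  38.9]
yaw 1.472819400032592 1.4547088242419668
stop [614.1  95.2]
stop [501.1 106.4]
tipT [602.2 -29.9]
tipB [482.1 -15. ]
tipT [603.1 -30.7]
tipB [484.3 -18.4]
car [[ 558.2  -95.5]
 [ 557.6 -213.6]
 [ 493.5 -213.9]
 [ 493.4  -96.8]] [ 525.7 -154.9]
1.5686346365496768 118.11803744976065 64.82588726592729
disc [ 526.2 -154.8]
[[-0.9  0.4 -0. ]
 [ 0.4  0.9 -0. ]
 [ 0.  -0.  -1. ]]
```

```bash
cat >>h.py <<'E'
from scipy.spatial.transform import Rotation as R
G=np.array([549.8,39.5]);yaw=1.455
gx=np.array([np.cos(yaw),np.sin(yaw)]);gy=np.array([-gx[1],gx[0]])
def go(x,y,z,a):
    "shift (units of 40 mm) and turn from the measured pose to TCP x,y,z, tool y at angle a"
    s=r.get_state();M=R.from_rotvec(s["ee_rot"]).as_matrix()
    T=np.array([[-np.sin(a),np.cos(a),0],[np.cos(a),np.sin(a),0],[0,0,-1]]).T
    print("row",np.r_[M.T@(np.array([x,y,z])-s["ee_pos"])/40,R.from_matrix(M.T@T).as_rotvec()].round(3).tolist())
def gauge(x,y): return G+x*gx+y*gy
E
python3 -c "
from h import *
go(525.6,-250,150,0)"
```

```text
row [-14.555, -15.695, 2.461, -0.002, 0.001, 1.133]
```

Request:
move_arm --pt "-14.55 -15.7 1.5 0 0 1.133" --pt "-14.55 -15.7 1.5 0 0 1.133" --pt "-14.55 -15.7 1.5 0 0 1.133" --pt "-14.55 -15.7 1.5 0 0 1.133" --pt "-14.55 -15.7 1.5 0 0 1.133" --jaw -0.5

```text
clock: 0.72
ee_pos: [360.2, 267.3, 226.3]
ee_rot: [2.001, 2.422, 0.0]
wrist_force: [0.4, -0.3, -0.3]
width: 0.253
finger_force: 0.0
```

```bash
python3 -c "
from h import *
go(525.6,-250,150,0)"
```

```text
row [-13.482, 1.619, 1.908, 0.0, 0.0, 0.19]
```

Request:
move_arm --pt "-13.48 1.62 1.9 0 0 0.19" --pt "-13.48 1.62 1.9 0 0 0.19" --pt "-13.48 1.62 1.9 0 0 0.19" --pt "-13.48 1.62 1.9 0 0 0.19" --pt "-13.48 1.62 1.9 0 0 0.19"

```text
clock: 1.35
ee_pos: [456.1, -27.1, 182.8]
ee_rot: [-2.216, -2.227, -0.0]
wrist_force: [1.0, 1.0, 0.1]
width: 0.25
finger_force: 0.0
```

```bash
python3 -c "
from h import *
go(525.6,-250,80,0)"
```

```text
row [-5.581, 1.708, 2.569, 0.0, -0.0, 0.005]
```

Request:
move_arm --pt "-5.6 1.7 2.0 0 0 0" --pt "-5.6 1.7 2.0 0 0 0" --pt "-5.6 1.7 2.0 0 0 0" --pt "-5.6 1.7 2.0 0 0 0" --pt "-5.6 1.7 2.0 0 0 0"

```text
clock: 1.98
ee_pos: [526.0, -253.2, 101.3]
ee_rot: [2.22, 2.221, -0.0]
wrist_force: [-0.8, 0.7, 1.2]
width: 0.248
finger_force: 0.0
```

```bash
python3 -c "
from h import *
go(525.6,-250,22,0)"
```

```text
row [0.082, -0.01, 1.983, 0.001, 0.001, 0.001]
```

Request:
move_arm --pt "0 0 1.2 0 0 0" --pt "0 0 1.8 0 0 0" --pt "0 0 1.95 0 0 0" --pt "0 0 1.95 0 0 0"

```text
clock: 2.48
ee_pos: [525.1, -248.1, 25.4]
ee_rot: [-2.214, -2.228, 0.0]
wrist_force: [0.5, 0.3, 0.8]
width: 0.249
finger_force: 0.0
```

```bash
python3 - <<'E'
from h import *
import cv2
i=cv2.convertScaleAbs(r.capture("top")[140:280,140:320,::-1],alpha=1.8,beta=10)
cv2.imwrite("pics/crop1.png",cv2.resize(i,None,fx=4.2,fy=4.2,interpolation=cv2.INTER_CUBIC))
print(r.get_state()["ee_pos"])
E
```

```text
[ 525.4930142  -248.55720705   26.00826797]
```

View pics/crop1.png

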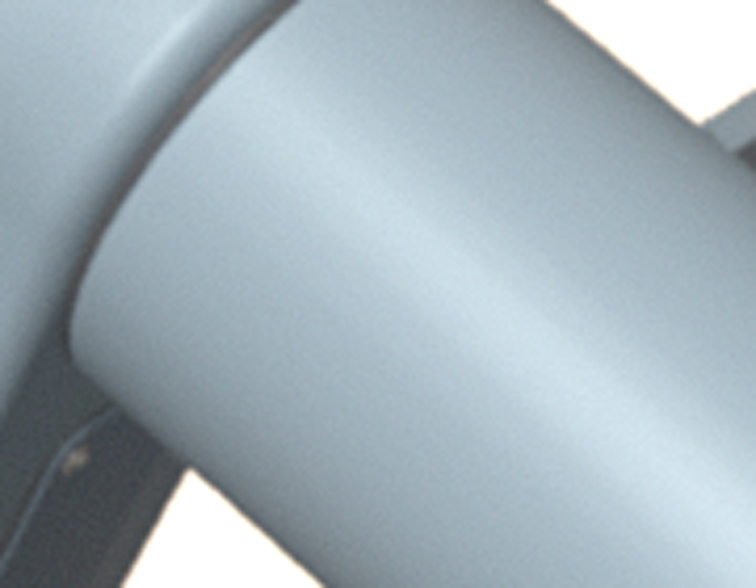

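The arm blocks the top camera, so I'll lower a little and look through the scene camera.

Request:
move_arm --pt "0 0 0.1 0 0 0" --pt "0 0 0.1 0 0 0"

```text
clock: 2.78
ee_pos: [525.3, -248.9, 21.8]
ee_rot: [2.215, 2.227, 0.0]
wrist_force: [0.6, -0.0, 0.2]
width: 0.25
finger_force: 0.0
```

```bash
cat >>h.py <<'E'
def snap(n,box=(180,160,400,280),f=3.6):
    import cv2
    x0,y0,x1,y1=box;i=cv2.convertScaleAbs(r.capture("scene")[y0:y1,x0:x1,::-1],alpha=1.6,beta=10)
    cv2.imwrite(f"pics/{n}.png",cv2.resize(i,None,fx=f,fy=f,interpolation=cv2.INTER_CUBIC))
E
python3 - <<'E'
from h import *
snap("s1");print(r.get_state()["ee_pos"])
E
```

```text
[ 525.26932738 -248.82443871   21.69132788]
```

View pics/s1.png

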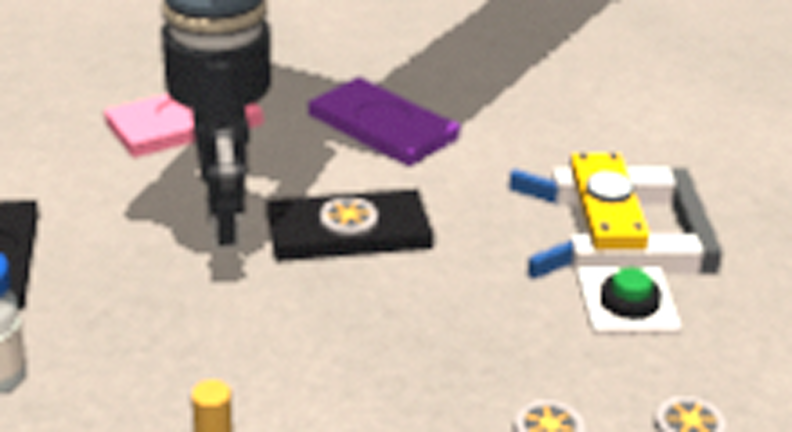

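Fingers are 23 mm behind the carrier's rear edge, at crop (226,235), low and clear. Next is the push with a gradual turn to square.

Request:
move_arm --pt "0.3 0 0 0 0 0" --pt "0.5 0 0 0 0 0" --pt "0.65 0 0 0 0 0" --pt "0.8 0.01 0 0 0 0.01" --pt "1.0 0.01 0 0 0 0.025"

```text
clock: 3.45
ee_pos: [525.5, -208.7, 21.2]
ee_rot: [2.244, 2.198, -0.0]
wrist_force: [-0.0, -2.0, 0.3]
width: 0.25
finger_force: 0.8
```

Request:
move_arm --pt "0.2 0.01 0 0 0 0.015" --pt "0.4 0.02 0 0 0 0.03" --pt "0.6 0.02 0 0 0 0.045" --pt "0.8 0.03 0 0 0 0.06" --pt "1.0 0.04 0 0 0 0.075"

```text
clock: 4.08
ee_pos: [527.7, -168.3, 21.2]
ee_rot: [2.325, 2.113, -0.0]
wrist_force: [-0.4, -1.2, 1.3]
width: 0.251
finger_force: 0.9
```

```bash
python3 - <<'E'
from h import *
snap("s2");print(r.get_state()["ee_pos"])
p=gauge(-190,0);go(*p,21.5,yaw-np.pi/2)
E
```

```text
[ 527.46809441 -167.19037531   21.14788814]
row [0.448, -0.033, -0.008, -0.001, -0.001, 0.02]
```

View pics/s2.png

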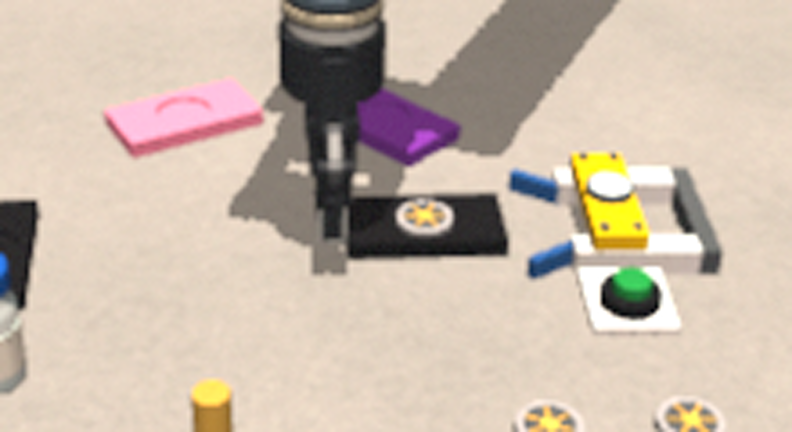

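The carrier is pushed squarely, with its disc at crop (425,216), its front edge at (497,197)-(507,240) and the entry right ahead. I'll measure its pose.

```bash
cat >>h.py <<'E'
def sc(x,y,z,x0=180,y0=160,f=3.6):
    c=r.get_calibration("scene");E=c["extrinsics"]
    d=E[:3,:3]@np.linalg.solve(c["K"],[(x+.5)/f-.5+x0,(y+.5)/f-.5+y0,1.]);o=E[:3,3]
    p=(o+d*(z-o[2])/d[2])[:2]-G;print(np.round([p@gx,p@gy],1))
E
python3 - <<'E'
from h import *
sc(425,216,17);sc(497,197,14);sc(505,236,14);sc(349,198,14);sc(350,231,14)
print("gauge checks");sc(610,184,43);sc(632,281,28)
s=r.get_state()["ee_pos"][:2]-G;print(s@gx,s@gy)
go(*gauge(-150,0),21.5,yaw-np.pi/2)
E
```

```text
[-137.8   -7.2]
[-79.2  22.2]
[-79.8 -30.3]
[-194.3   23. ]
[-195.2  -21.5]
gauge checks
[ 0.7 -5.3]
[  -1.8 -106. ]
-207.88636662093828 -1.6981835539575736
row [1.448, -0.013, -0.008, -0.001, -0.001, 0.02]
```

Request:
move_arm --pt "0.2 0 0 0 0 0.01" --pt "0.4 0 0 0 0 0.02" --pt "0.6 0 0 0 0 0.02" --pt "0.8 -0.01 0 0 0 0.02" --pt "1.0 -0.01 0 0 0 0.02"

```text
clock: 4.75
ee_pos: [531.0, -128.3, 21.2]
ee_rot: [-2.345, -2.091, 0.0]
wrist_force: [-0.1, -1.6, -0.4]
width: 0.249
finger_force: 0.9
```

Request:
move_arm --pt "0.2 0 0 0 0 0" --pt "0.4 0 0 0 0 0" --pt "0.6 0 0 0 0 0" --pt "0.8 0 0 0 0 0" --pt "1.0 0 0 0 0 0"

```text
clock: 5.38
ee_pos: [535.6, -88.7, 21.1]
ee_rot: [-2.345, -2.091, 0.0]
wrist_force: [-0.3, -1.5, 0.2]
width: 0.251
finger_force: 0.9
```

```bash
python3 - <<'E'
from h import *
snap("s3")
s=r.get_state()["ee_pos"][:2]-G;print(s@gx,s@gy)
go(*gauge(-71,0),21.5,yaw-np.pi/2)
E
```

```text
-127.97859045588191 -0.46051653581385393
row [1.424, -0.009, -0.008, -0.0, -0.001, 0.002]
```

View pics/s3.png

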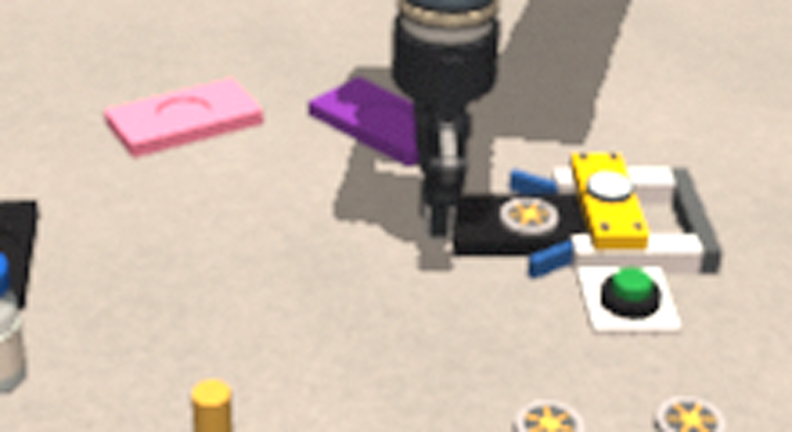

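The carrier is in the lane between the guides, disc at crop (529,214) and still seated. I'll carry on home, slowing near the stop.

Request:
move_arm --pt "0.2 0 0 0 0 0" --pt "0.4 0 0 0 0 0" --pt "0.6 0 0 0 0 0" --pt "0.8 0 0 0 0 0" --pt "1.0 0 0 0 0 0"

```text
clock: 6.05
ee_pos: [540.1, -48.8, 21.1]
ee_rot: [-2.345, -2.091, 0.0]
wrist_force: [-0.3, -1.7, 0.1]
width: 0.249
finger_force: 0.7
```

Request:
move_arm --pt "0.1 0 0 0 0 0" --pt "0.18 0 0 0 0 0" --pt "0.25 0 0 0 0 0" --pt "0.3 0 0 0 0 0" --pt "0.35 0 0 0 0 0"

```text
clock: 6.68
ee_pos: [541.7, -35.5, 21.1]
ee_rot: [-2.345, -2.09, 0.0]
wrist_force: [0.3, -0.4, -0.4]
width: 0.254
finger_force: 0.6
```

Request:
move_arm --pt "0.03 0 0 0 0 0" --pt "0.06 0 0 0 0 0" --pt "0.09 0 0 0 0 0" --pt "0.12 0 0 0 0 0" --pt "0.12 0 0 0 0 0"

```text
clock: 7.3
ee_pos: [542.2, -30.6, 21.1]
ee_rot: [-2.345, -2.09, -0.0]
wrist_force: [0.2, -0.4, 0.7]
width: 0.242
finger_force: 0.1
```

Request:
move_arm --pt "0.03 0 0 0 0 0" --pt "0.06 0 0 0 0 0" --pt "0.09 0 0 0 0 0"

```text
clock: 7.68
ee_pos: [542.2, -29.5, 21.2]
ee_rot: [2.341, 2.092, -0.005]
wrist_force: [-3.8, -15.2, 0.1]
width: 0.246
finger_force: 7.8
```

The stop is felt: 15 N and no further travel. I'll back off, lift and look.

Request:
move_arm --pt "-0.3 0 0 0 0 0" --pt "-0.7 0 0 0 0 0" --pt "-1.0 0 -1.0 0 0 0" --pt "-1.0 0 -2.5 0 0 0" --pt "-1.0 0 -3.0 0 0 0" --jaw -1

```text
clock: 8.3
ee_pos: [539.8, -68.2, 144.5]
ee_rot: [2.342, 2.086, 0.005]
wrist_force: [-0.1, 0.3, -1.1]
width: 0.001
finger_force: 0.0
```

```bash
python3 - <<'E'
from h import *
snap("s4",(270,180,400,280),6)
go(*gauge(-0.5,-98),120,yaw-np.pi/2)
E
```

```text
row [2.689, 2.369, 0.659, 0.008, 0.001, 0.001]
```

View pics/s4.png

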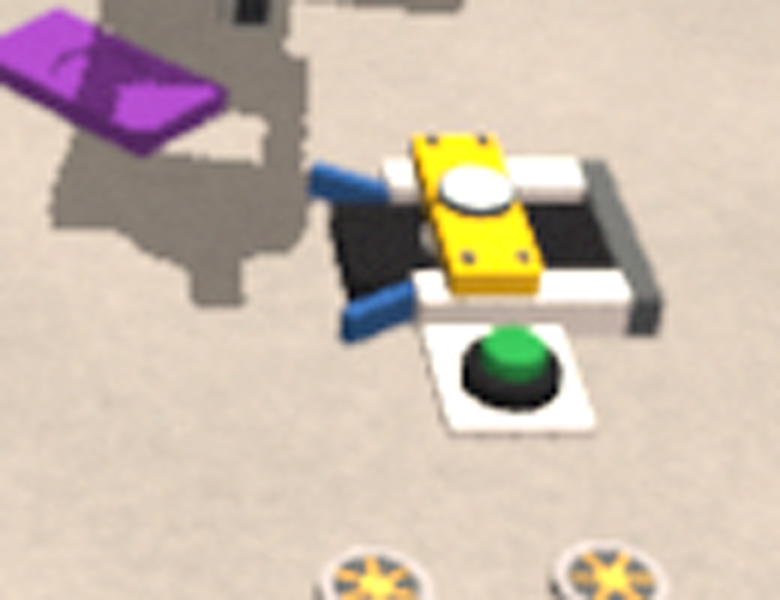

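The carrier's front edge meets the stop at (605,235), its rear is at the entry at (340,250), and the disc is under the bridge. Now to the button.

Request:
move_arm --pt "1.0 0.9 0 0 0 0" --pt "2.0 1.8 0 0 0 0" --pt "2.69 2.37 0.6 0 0 0" --pt "2.69 2.37 0.6 0 0 0" --pt "2.69 2.37 0.6 0 0 0"

```text
clock: 8.98
ee_pos: [643.4, 28.8, 116.1]
ee_rot: [-2.343, -2.089, 0.003]
wrist_force: [0.7, -0.5, -0.2]
width: -0.001
finger_force: 0.0
```

```bash
python3 - <<'E'
from h import *
print(r.get_state()["ee_pos"]);go(*gauge(-0.5,-98),50,yaw-np.pi/2)
E
```

```text
[643.43887018  28.75300566 116.14107309]
row [-0.016, 0.098, 1.653, -0.003, 0.0, 0.001]
```

Request:
move_arm --pt "0 0.1 0.9 0 0 0" --pt "0 0.1 1.45 0 0 0" --pt "0 0.1 1.6 0 0 0" --pt "0 0.1 1.7 0 0 0" --pt "0 0.1 1.75 0 0 0"

```text
clock: 9.6
ee_pos: [649.1, 28.3, 48.1]
ee_rot: [2.344, 2.089, 0.002]
wrist_force: [0.1, -0.1, 1.0]
width: -0.003
finger_force: 0.0
```

Request:
move_arm --pt "0 0 0.07 0 0 0" --pt "0 0 0.13 0 0 0" --pt "0 0 0.19 0 0 0" --pt "0 0 0.25 0 0 0" --pt "0 0 0.25 0 0 0"

```text
clock: 10.22
ee_pos: [649.2, 28.6, 39.0]
ee_rot: [2.344, 2.09, 0.001]
wrist_force: [-2.1, -0.0, 11.8]
width: -0.002
finger_force: 5.6
```

11.8 N at a tip height of 22 mm means the button is fully down. I'll move clear.

Request:
move_arm --pt "0 0 -0.3 0 0 0" --pt "0 0 -1.5 0 0 0" --pt "0 0 -3.0 0 0 0" --pt "-1.0 0 -4.0 0 0 0" --pt "-2.0 0 -4.0 0 0 0"

```text
clock: 10.85
ee_pos: [641.6, -51.4, 201.6]
ee_rot: [2.338, 2.088, 0.008]
wrist_force: [-0.1, -0.7, -0.6]
width: 0.001
finger_force: 0.0
```

Request:
move_arm --pt "-1.5 0 0 0 0 0" --pt "-3.0 0 0 0 0 0" --pt "-4.0 0 0 0 0 0" --pt "-4.0 0 0 0 0 0" --pt "-4.0 0 0 0 0 0"

```text
clock: 11.48
ee_pos: [620.6, -209.0, 196.6]
ee_rot: [-2.344, -2.089, 0.0]
wrist_force: [0.1, -0.3, 0.2]
width: 0.003
finger_force: 0.0
```

```bash
python3 - <<'E'
from h import *
snap("s5",(270,180,400,280),6)
E
```

```text
(no output)
```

View pics/s5.png

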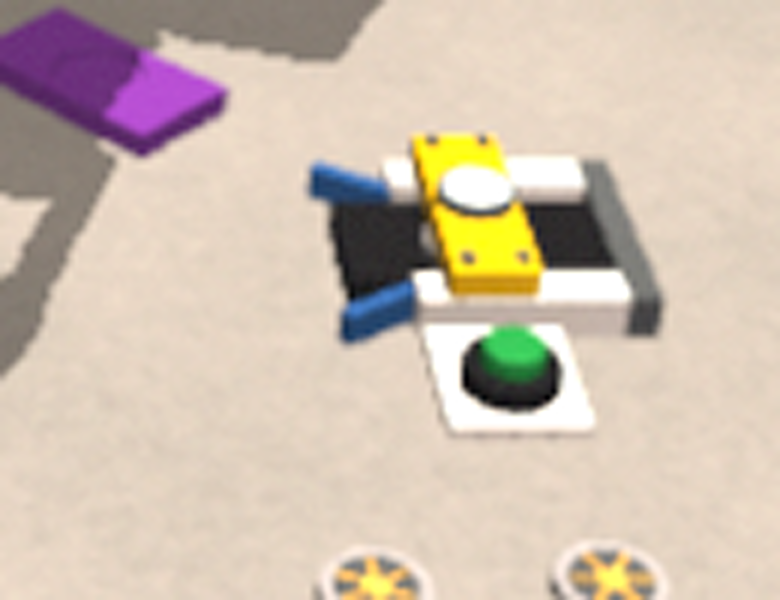

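The carrier is home against the stop at (605,235), the button is released at (515,350), and the arm is clear.

```bash
python3 -c "
from plant import r
print(r.job_done())"
```

```text
the job is handed in; nothing more can be done
None
```

The carrier is home against the end stop with the disc under the bridge, the button was pressed fully down and has come back up, the arm is clear, and the job is handed in; the hand-in returned no verdict.

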